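Close the staining dishes

ROBOT

A 6-joint arm with a two-finger parallel gripper is mounted at the origin on the work surface. World frame = base frame: x ahead of the robot, y to its left, z up, the work surface at z = 0. Lengths are in mm, angles in rad, forces in N, time in s.
With the tool pointing down it reaches from about 275 to 850 mm from the base axis. Payload 19 kg.
Tool frame: the origin (TCP) lies at the centre of the arm's flange, where the gripper is bolted on; the fingertips stand 173 mm ahead of it and the grasp point (between the pads) lies 155 mm ahead of it; z points along the fingers, y is the line along which they close (so a half turn about z gives the same grasp; the last joint's range is limited). The gripper opens to 85 mm and grips with 20 to 120 N. Pads are 22 mm wide; open, the fingers measure 114 mm over their backs; the gripper's body (76 mm by 85 mm) begins 54 mm behind the grasp point. The pads swing forward as they close: fully open they stand 13 mm farther back than shut.
Start: joints at [-1.346, 0.15, 1.437, -0, 1.554, -0.134], TCP at [201.889, -538.379, 404.667] pointing down, gripper open.
Joint ranges: [-2.8, 2.8], [-0.68, 2.1], [0.12, 2.68], [-1.39, 4.53], [0.16, 2.79], [-2.81, 2.81]. Speed limits (rad/s): [1.89, 1.89, 2.22, 3.01, 3.01, 3.01].

INTERFACE

Orientations are given as a 3x3 rotation matrix whose columns are the frame's x, y, z axes.
In Python, from rig import * gives the robot as it stands. The module is installed in compiled form; this text tells all that it offers.
- The arm moves only by the shell command python3 -m creep 'ROWS' [OPENING] [FORCE]. ROWS is a JSON object of lists of equal length, an entry for each row: "travel": the shift along the tool's x, y, z in m, a list of three; "twist": the turn about the tool's z in degrees. In form: {"travel": [[x, y, z], ...], "twist": [twist, ...]}. A call has 1 to 10 rows; each row is the pose to reach, as a shift and turn from the pose commanded when the call began, along the tool's axes at that moment; what a row does not reach only later rows make up. A row lasts 1/12 s, in which the tool goes at most 41.7 mm and 7.16 degrees, less where a joint would pass 70% of its speed; a pose out of reach is approached as far as the arm can. A call with a gripper value outside its range is refused whole. OPENING is the finger opening in m, from 0 to 0.0854, set as the call begins (- or left out, the last holds). The fingers move at their own pace and stop on an object; FORCE is the grip in N (left out, the last holds). Time passes only in rows, so rows that repeat a pose let the fingers close. It gives the time, the measured TCP pose, the force, the opening and the grip force at its end, in the units of the state.
- observe(): the state, without advancing time (a new reading comes with each control period).
- capture(name): name is "scene" or "top"; returns a dict with "img" (400x640x3 uint8, red, green, blue), "fx", "fy", "cx", "cy" (pixels), "pose" (4x4, takes a point from camera to world coordinates). Camera axes: x right, y down, z forward; pixel columns grow to the right and rows downward; lengths in mm; the calibration is good to about 2 mm. A picture is of the moment at which its call begins. There is no depth.
- close_job(): hands the job in; it is judged then, once.
The state is a dict: "time_s": time; "q": joint angles; "dq": joint speeds; "effort": joint torques, N m; "position": TCP position; "tcp_rot": TCP orientation; "ft_force": force on the tool from outside, world axes, zero at the start; "torque": the same for the moment, N m; "width": finger opening in mm; "finger_force": force on a finger pad.
Only numpy, scipy, OpenCV 4.12 (cv2) and the standard library are available. Lean on these libraries where they do the work, as an engineer would, in place of code of your own. Each camera call takes 0.05 s, during which the arm holds its last target. There are 200 camera calls.

TASK

The four clean white staining dishes must not gather dust: put each of the four black lids on the dish it fits in shape and size (small round, large round, square, oblong), its plug inside the opening and its plate lying flat and fully down on the rim. Leave the dishes standing upright about where they are.

Things in the scene. Friction and masses are not known exactly. Their poses are not given: they have to be found in the camera images.
- lid_small_round: Small round black plastic lid. Lying flat on the bench, handle up. From below: a locating plug of 40 mm diameter, 6 mm thick; a plate of 76 mm diameter, 5 mm thick; centred on it a grey metal bar handle 46 mm long (along the lid's own x), 16 mm wide (y) and 26 mm high, its top 37 mm above the lid's underside. Origin: centre of the plug's underside; z up. About 70 g.
- lid_large_round: Large round black plastic lid. Lying flat on the bench, handle up. From below: a locating plug of 76 mm diameter, 6 mm thick; a plate of 112 mm diameter, 5 mm thick; centred on it a grey metal bar handle 46 mm long (along the lid's own x), 16 mm wide (y) and 26 mm high, its top 37 mm above the lid's underside. Origin: centre of the plug's underside; z up. About 70 g.
- lid_square: Square black plastic lid. Lying flat on the bench, handle up. From below: a locating plug 56 x 56 mm, 6 mm thick; a plate 92 x 92 mm (sides along its x and y), 5 mm thick; centred on it a grey metal bar handle 46 mm long (along the lid's own x), 16 mm wide (y) and 26 mm high, its top 37 mm above the lid's underside. Origin: centre of the plug's underside; z up. About 70 g.
- lid_oblong: Oblong (rectangular) black plastic lid. Lying flat on the bench, handle up. From below: a locating plug 84 (x) x 48 (y) mm, 6 mm thick; a plate 120 (x) x 84 (y) mm, 5 mm thick; centred on it a grey metal bar handle 46 mm long (along the lid's own x), 16 mm wide (y) and 26 mm high, its top 37 mm above the lid's underside. Origin: centre of the plug's underside; z up. About 70 g.
- dish_small_round: Small round staining jar. White glazed, open-topped, loose, about 450 g, 64 mm diameter outside, walls 4 mm (opening 56 mm diameter), 75 mm high. Origin: centre of its underside; z up. Seated, the lid's plug hangs 6 mm into the opening with 8 mm play all round, its plate on the rim: the lid's origin is then 69 mm above the dish's.
- dish_large_round: Large, low round staining dish. White glazed, open-topped, loose, about 450 g, 100 mm diameter outside, walls 4 mm (opening 92 mm diameter), 50 mm high. Origin: centre of its underside; z up. Seated, the lid's plug hangs 6 mm into the opening with 8 mm play all round, its plate on the rim: the lid's origin is then 44 mm above the dish's.
- dish_square: Square staining dish. White glazed, open-topped, loose, about 450 g, 80 x 80 mm outside, walls 4 mm (opening 72 x 72 mm), 65 mm high. Origin: centre of its underside; z up, x and y along its sides. Seated, the lid's plug hangs 6 mm into the opening with 8 mm play all round, its plate on the rim: the lid's origin is then 59 mm above the dish's.
- dish_oblong: Oblong (rectangular) staining dish. White glazed, open-topped, loose, about 450 g, 108 (x) x 72 (y) mm outside, walls 4 mm (opening 100 x 64 mm), 60 mm high. Origin: centre of its underside; z up, x along its long side. Seated, the lid's plug hangs 6 mm into the opening with 8 mm play all round, its plate on the rim: the lid's origin is then 54 mm above the dish's.
There are look-alikes about, which are no part of the job. What is shaped like the lid_small_round but green is not meant.

How it is judged (in metres and radians):
At the end, for the whole second after the job is handed in: Each lid seated on its own dish: origin 3.5-9 mm below the rim, centred within 12 mm, lids and dishes level within 0.05 rad and slower than 20 mm/s; oblong lid along its dish within 0.25 rad, square lid squared to its dish (any quarter turn) within 0.27 rad (horizontal distance between lid_small_round and dish_small_round below 0.012 m and z of lid_small_round in the frame of dish_small_round between 0.066 and 0.0715 m and angle between each of lid_small_round, dish_small_round, lid_large_round, dish_large_round, lid_square, dish_square, lid_oblong, dish_oblong's own z axis and vertical below 0.05 rad and linear speed of each of lid_small_round, dish_small_round, lid_large_round, dish_large_round, lid_square, dish_square, lid_oblong, dish_oblong below 0.02 m/s and horizontal distance between lid_large_round and dish_large_round below 0.012 m and z of lid_large_round in the frame of dish_large_round between 0.041 and 0.0465 m and horizontal distance between lid_square and dish_square below 0.012 m and z of lid_square in the frame of dish_square between 0.056 and 0.0615 m and horizontal distance between lid_oblong and dish_oblong below 0.012 m and z of lid_oblong in the frame of dish_oblong between 0.051 and 0.0565 m and angle between the x axis of lid_oblong and the x axis of dish_oblong, either way round below 0.25 rad and (angle between the x axis of lid_square and the x axis of dish_square, either way round below 0.27 rad or angle between the x axis of lid_square and the y axis of dish_square, either way round below 0.27 rad)); the robot touches nothing.
It fails at once if a dish is shoved more than 40 mm from where it stood or tipped by more than 0.35 rad (distance of any of dish_small_round, dish_large_round, dish_square, dish_oblong from where it was at the start of the episode above 0.04 m or angle between any of dish_small_round, dish_large_round, dish_square, dish_oblong's own z axis and vertical above 0.35 rad).
It also fails if it takes over 106 s, if anything falls off the work surface, if the arm or the gripper's body presses on something with over 40 N, if the wrist force passes 120 N, or if a joint passes its speed limit or range.

## Working session

There is one attempt and no reset: what is moved stays moved. The work goes in short steps, Python scripts to look and compute and a shell command to move; the robot and the scene stay as the last step left them, time stands still between calls to the robot, and variables do not carry over. Pictures are saved under pics/ and viewed, at most 14 in all, crops included, and the job is handed in when it is done.

```bash
mkdir -p pics; python3 - <<'E'
from rig import *
import cv2,numpy as np
np.set_printoptions(precision=4,suppress=True)
s=observe();print(s['time_s'],s['position'],s['tcp_rot'],s['width'])
for n in("scene","top"):
    c=capture(n);cv2.imwrite(f'pics/{n}0.png',c['img'][:,:,::-1]);print(n,c['fx'],c['fy'],c['cx'],c['cy']);print(c['pose'])
    np.savez(f'{n}0.npz',**c)
E
```

```text
0.0 [ 201.8871 -538.3454  404.0881] [[ 0.9363  0.3511 -0.0003]
 [ 0.3511 -0.9363  0.0012]
 [ 0.0002 -0.0012 -1.    ]] 85.33204773109367
scene 456.20730795772477 456.20730795772477 314.6428724604839 200.2527537892743
[[   0.744     0.4713   -0.4736  958.468 ]
 [   0.6681   -0.5399    0.5121 -519.3665]
 [  -0.0144   -0.6974   -0.7166  785.7421]
 [   0.        0.        0.        1.    ]]
top 500.7772868439629 500.7772868439629 326.70316662890065 196.57746021131302
[[   0.0296   -0.9985    0.0455  386.5763]
 [  -0.9993   -0.0286    0.0235  -16.2876]
 [  -0.0221   -0.0461   -0.9987 1499.8857]
 [   0.        0.        0.        1.    ]]
```

View pics/scene0.png

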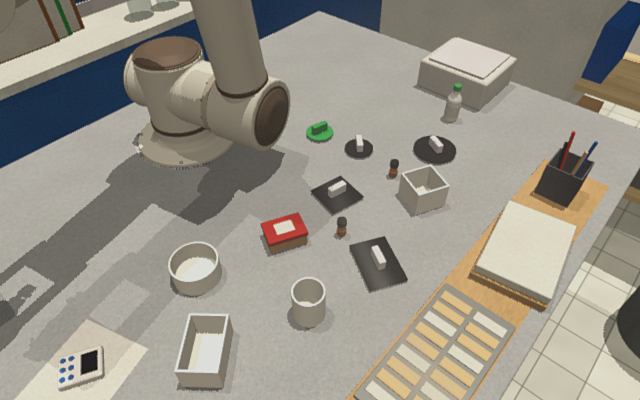

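View pics/top0.png

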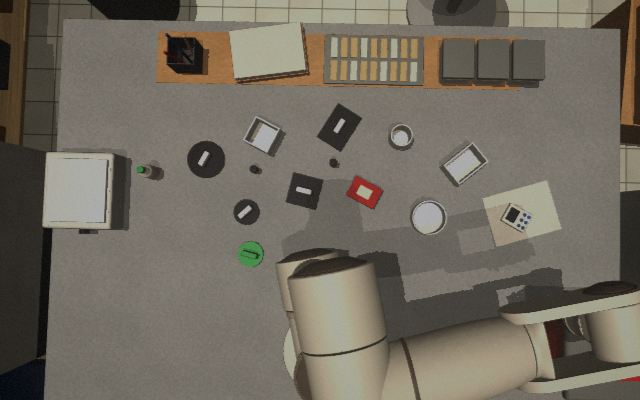

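Candidates in the top view:
- **Lids:** large round (206,159), small round (246,212), square (305,191) and oblong (339,128).
- **Look-alike to reject:** the green lid at (250,254).
- **Dishes:** square (263,135), small round (401,136), oblong (465,163) and large round (428,217).

I'll check these choices in one close crop.

```bash
python3 - <<'E'
import cv2,numpy as np
im=cv2.imread('pics/top0.png');c=cv2.resize(im[95:275,180:500],None,fx=2.5,fy=2.5,interpolation=cv2.INTER_CUBIC);cv2.imwrite('pics/crop_top.png',c)
for (u,v) in [(206,159),(246,212),(305,191),(339,128),(263,135),(401,136),(465,163),(428,217)]:
    print((u,v),'row',im[v,u-22:u+23].max(1).tolist())
    print('   col',im[v-22:v+23,u].max(1).tolist())
E
```

```text
(206, 159) row [119, 126, 125, 67, 40, 43, 40, 39, 40, 40, 44, 44, 45, 42, 45, 61, 155, 174, 175, 174, 171, 112, 64, 51, 37, 33, 42, 44, 48, 48, 47, 46, 46, 45, 47, 45, 43, 47, 50, 46, 52, 110, 118, 123, 123]
   col [128, 127, 129, 106, 49, 40, 44, 44, 46, 44, 46, 42, 42, 41, 116, 170, 172, 174, 174, 171, 123, 94, 64, 55, 44, 41, 35, 33, 24, 41, 45, 49, 49, 46, 45, 46, 49, 42, 46, 45, 46, 122, 127, 126, 119]
(246, 212) row [126, 122, 122, 119, 121, 126, 127, 126, 123, 87, 56, 46, 51, 49, 55, 45, 149, 171, 173, 173, 172, 173, 171, 130, 76, 47, 40, 39, 51, 52, 51, 49, 49, 50, 48, 62, 104, 118, 123, 122, 124, 122, 118, 122, 121]
   col [125, 126, 122, 121, 121, 123, 121, 122, 115, 63, 51, 50, 50, 48, 51, 50, 80, 154, 171, 174, 178, 174, 171, 121, 65, 36, 47, 48, 51, 51, 49, 50, 51, 51, 57, 117, 121, 128, 123, 126, 124, 123, 121, 119, 121]
(305, 191) row [117, 120, 122, 122, 128, 80, 53, 52, 47, 45, 50, 53, 56, 76, 112, 163, 174, 174, 171, 173, 172, 172, 177, 171, 173, 170, 170, 163, 87, 35, 42, 45, 48, 48, 44, 48, 48, 54, 94, 103, 101, 106, 106, 103, 103]
   col [125, 123, 123, 121, 118
[... 1738 characters left out ...]
]
   col [111, 107, 104, 110, 109, 99, 106, 159, 154, 134, 161, 164, 171, 172, 173, 173, 174, 171, 173, 174, 172, 174, 177, 173, 173, 174, 173, 173, 172, 170, 173, 172, 170, 173, 129, 87, 74, 157, 136, 90, 114, 125, 121, 127, 123]
(428, 217) row [122, 123, 122, 108, 80, 72, 139, 154, 168, 171, 175, 177, 172, 173, 170, 174, 175, 175, 174, 172, 174, 173, 172, 175, 172, 174, 174, 173, 174, 172, 175, 173, 173, 173, 173, 171, 113, 79, 72, 114, 146, 120, 112, 106, 107]
   col [128, 125, 107, 103, 106, 138, 138, 106, 169, 174, 172, 174, 174, 173, 173, 176, 173, 172, 174, 177, 175, 172, 172, 172, 174, 172, 173, 171, 174, 170, 172, 174, 171, 172, 170, 174, 172, 173, 120, 138, 109, 103, 103, 100, 103]
```

View pics/crop_top.png

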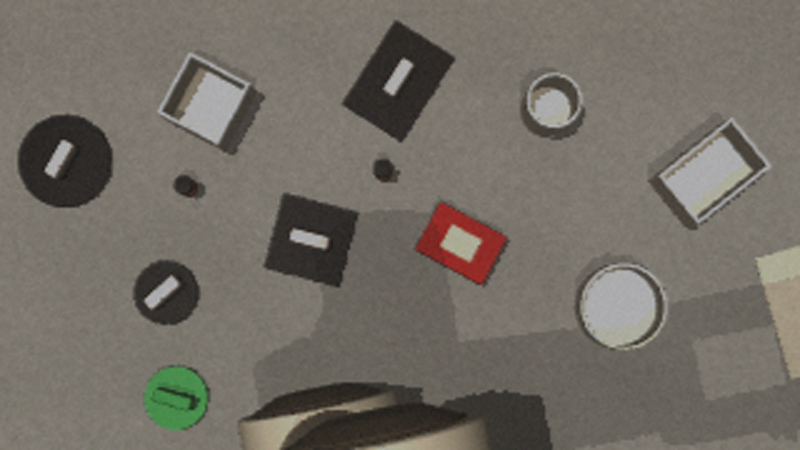

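The crop confirms the four black lids, each with a grey bar handle, and the four white open dishes. The green lid at crop (176,397) is excluded. Next I'll fit each plate and rim outline, with x, y, z and yaw all free, to both views at once.

```bash
cat > fit.py <<'E'
import cv2,numpy as np
from scipy.optimize import differential_evolution as DE
from scipy.ndimage import map_coordinates
def load(f):
    d=dict(np.load(f)); d['g']=cv2.GaussianBlur(d['img'].max(2).astype(np.float32),(0,0),0.7);return d
def proj(c,P):
    T=np.linalg.inv(c['pose']);p=P@T[:3,:3].T+T[:3,3];return np.c_[c['fx']*p[:,0]/p[:,2]+c['cx'],c['fy']*p[:,1]/p[:,2]+c['cy']]
def samp(c,P):
    q=proj(c,P);return map_coordinates(c['g'],[q[:,1],q[:,0]],order=1,mode='nearest')
def ray(c,u,v,z):
    d=c['pose'][:3,:3]@[(u-c['cx'])/c['fx'],(v-c['cy'])/c['fy'],1];o=c['pose'][:3,3];return (o+d*(z-o[2])/d[2])[:2]
t=np.linspace(0,1,40,endpoint=False)
def outline(a,b,off):
    if b is None: return np.c_[(a/2+off)*np.cos(2*np.pi*np.r_[t,t+.0125]),(a/2+off)*np.sin(2*np.pi*np.r_[t,t+.0125])]
    a=a/2+off;b=b/2+off;C=np.array([[a,b],[-a,b],[-a,-b],[a,-b]])
    return np.vstack([C[i]+(C[(i+1)%4]-C[i])*t[:,None] for i in range(4)])
def place(L,x,y,z,w):
    c,s=np.cos(w),np.sin(w);return np.c_[L@np.array([[c,s],[-s,c]])+[x,y],np.full(len(L),z)]
# name: a,b,z,px
O={'lid_small_round':(76,None,11,(246,212)),'lid_large_round':(112,None,11,(206,159)),'lid_square':(92,92,11,(305,191)),'lid_oblong':(120,84,11,(339,128)),
'dish_small_round':(64,None,75,(401,136)),'dish_large_round':(100,None,50,(428,217)),'dish_square':(80,80,65,(263,135)),'dish_oblong':(108,72,60,(465,163))}
def fit(n,cams,xy0,z=None,rz=25,r=25):
    a,b,z0,_=O[n];lid=n[0]=='l'
    def cost(p):
        x,y,w=p[:3];zz=p[3] if z is None else z;e=0
        for c in cams:
            S=lambda off,A=a,B=b,dz=0:samp(c,place(outline(A,B,off),x,y,zz+dz,w))
            if lid:
                e-=np.mean(np.clip(S(3)-S(-3),-60,60))
                h=lambda off:samp(c,place(outline(46,16,off),x,y,zz+26,w))
                e-=.7*np.mean(np.clip(h(-2.5)-h(3),-60,60))
            else:
                m=S(-2);e-=np.mean(np.clip(m-S(3),-40,40))+.6*np.mean(np.clip(m-S(-7),-40,40))
        return e
    B=[(xy0[0]-r,xy0[0]+r),(xy0[1]-r,xy0[1]+r),(0,np.pi)]+([(z0-rz,z0+rz)] if z is None else [])
    q=DE(cost,B,seed=1,popsize=18,tol=1e-5,maxiter=150);return q.x,q.fun
E
python3 - <<'E'
from fit import *
T,S=load('top0.npz'),load('scene0.npz')
for n,(a,b,z,px) in O.items():
    x0=ray(T,*px,z);J,f=fit(n,[T,S],x0);t1,_=fit(n,[T],x0,z);s1,_=fit(n,[S],x0,z)
    print(n,'joint xy %.1f %.1f w %.3f z %.1f'%tuple(J),'f %.0f'%f,'| top',t1.round(2),'scene',s1.round(2))
E
```

```text
lid_small_round joint xy 402.8 257.9 w 2.285 z 9.2 f -169 | top [402.57 257.4    2.37] scene [404.23 255.98   2.27]
lid_large_round joint xy 557.1 385.9 w 2.718 z 9.3 f -181 | top [556.64 385.48   2.64] scene [558.41 383.84   2.78]
lid_square joint xy 470.5 86.7 w 1.338 z 9.2 f -181 | top [470.29  86.77   1.35] scene [471.33  84.61   1.32]
lid_oblong joint xy 664.2 -12.4 w 2.600 z 8.5 f -193 | top [663.91 -12.     2.6 ] scene [665.17 -14.42   2.61]
dish_small_round joint xy 634.7 -191.3 w 1.969 z 78.0 f -89 | top [ 6.3564e+02 -1.9128e+02  1.9000e-01] scene [ 632.6  -190.26    0.8 ]
dish_large_round joint xy 401.9 -279.8 w 1.097 z 52.3 f -81 | top [ 402.09 -280.28    0.47] scene [ 400.07 -278.91    0.86]
dish_square joint xy 628.4 212.9 w 1.115 z 66.3 f -84 | top [629.64 214.15   2.68] scene [627.15 213.85   1.11]
dish_oblong joint xy 560.4 -378.5 w 2.270 z 63.9 f -89 | top [ 561.11 -379.45    2.27] scene [ 557.87 -377.94    2.27]
```

All fits agree to within about 2 mm between views. The free heights also match the text: plates at about 9 mm, rims at 78, 52, 66 and 64 mm. I'll write a helper that works out the shift to a target pose in tool axes.

```bash
cat > to.py <<'E'
import sys,numpy as np
from rig import *
np.set_printoptions(precision=4,suppress=True)
L={'sq':(470.5,86.3,1.338),'sm':(403.1,257.5,2.29),'ob':(664.3,-12.7,2.60),'lg':(557.4,385.5,2.72)}
D={'sq':(628.4,213.4,1.113,59),'sm':(634.6,-191,None,69),'ob':(560,-378.6,2.27,54),'lg':(401.6,-279.8,None,44)}
s=observe();p=s['position'];R=s['tcp_rot'];psi=np.arctan2(R[1,0],R[0,0])
print('t %.2f'%s['time_s'],'pos',np.round(p,1),'psi %.3f'%psi,'tilt',R[2,:2].round(4),'w %.1f'%s['width'],'ff',np.round(s['finger_force'],1),'F',np.round(s['ft_force'],1))
for a in sys.argv[1:]:
    k,n,z=a.split(':');q=(L if k=='L' else D)[n]
    w=psi if q[2] is None else q[2];dw=w-psi
    d=np.array([q[0]-p[0],q[1]-p[1]]);f=lambda ps:np.array([np.cos(ps)*d[0]+np.sin(ps)*d[1],np.sin(ps)*d[0]-np.cos(ps)*d[1]])/1000
    print(a,'twist %.1f'%-np.degrees(dw),'now xy',f(psi),'after-twist xy',f(w),'tool z %.4f'%((p[2]-float(z))/1000),'dist %.0f'%np.hypot(*d))
E
python3 to.py L:sq:270
```

```text
t 0.10 pos [ 201.9 -538.4  404.2] psi 0.359 tilt [ 0.0001 -0.001 ] w 85.5 ff 0.0 F [0.3 0.5 0.6]
L:sq:270 twist -56.1 now xy [ 0.4709 -0.4906] after-twist xy [0.6698 0.1173] tool z 0.1342 dist 680
```

```bash
python3 -m creep '{"travel":[[0.005,-0.005,0],[0.016,-0.017,0],[0.032,-0.033,0],[0.05,-0.052,0],[0.069,-0.072,0],[0.088,-0.092,0],[0.107,-0.112,0],[0.126,-0.132,0],[0.145,-0.152,0],[0.164,-0.172,0]],"twist":[0,0,0,0,0,0,0,0,0,0]}' 0.06 40
python3 -m creep '{"travel":[[0.019,-0.02,0],[0.038,-0.04,0],[0.057,-0.06,0],[0.076,-0.08,0],[0.095,-0.1,0],[0.114,-0.12,0],[0.133,-0.14,0.0],[0.15,-0.156,0],[0.163,-0.17,0],[0.17,-0.176,0]],"twist":[0,0,0,0,0,0,0,0,0,0]}'
python3 -m creep '{"travel":[[0.01,-0.01,0.005],[0.027,-0.028,0.02],[0.045,-0.047,0.04],[0.064,-0.067,0.06],[0.083,-0.087,0.08],[0.102,-0.107,0.1],[0.119,-0.124,0.12],[0.131,-0.137,0.13],[0.137,-0.143,0.134],[0.137,-0.143,0.134]],"twist":[-5,-11,-18,-25,-32,-39,-46,-52,-56,-56]}'
python3 to.py L:sq:189
```

```text
time_s: 0.93
position: [295.3, -318.0, 404.5]
tcp_rot: [[0.936, 0.351, 0.0], [0.351, -0.936, 0.0], [0.0, -0.0, -1.0]]
ft_force: [0.1, -0.9, 0.3]
width: 60.0
finger_force: 0.0
time_s: 1.77
position: [392.6, -93.1, 404.6]
tcp_rot: [[0.936, 0.353, 0.0], [0.353, -0.936, 0.001], [0.0, -0.0, -1.0]]
ft_force: [-0.3, -0.4, 0.0]
width: 59.8
finger_force: 0.0
time_s: 2.6
position: [470.5, 87.8, 269.3]
tcp_rot: [[0.227, 0.974, -0.002], [0.974, -0.227, 0.0], [-0.0, -0.002, -1.0]]
ft_force: [0.3, 0.0, -0.1]
width: 59.8
finger_force: 0.0
t 2.60 pos [470.5  87.8 269.3] psi 1.341 tilt [-0.0004 -0.0023] w 59.8 ff 0.0 F [ 0.3  0.  -0.1]
L:sq:189 twist 0.2 now xy [-0.0015  0.0003] after-twist xy [-0.0015  0.0004] tool z 0.0803 dist 2
```

```bash
python3 -m creep '{"travel":[[-0.001,0,0.006],[-0.001,0,0.02],[-0.001,0,0.036],[-0.001,0,0.052],[-0.001,0,0.065],[-0.001,0,0.074],[-0.001,0,0.079],[-0.001,0,0.08],[-0.001,0,0.08],[-0.001,0,0.08]],"twist":[0,0,0,0,0,0,0,0,0,0]}'
python3 -m creep '{"travel":[[0,0,0],[0,0,0],[0,0,0],[0,0,0],[0,0,0],[0,0,0],[0,0,0],[0,0,0]],"twist":[0,0,0,0,0,0,0,0]}' 0.0 40
python3 to.py D:sq:280
```

```text
time_s: 3.43
position: [470.5, 85.7, 191.4]
tcp_rot: [[0.233, 0.972, 0.001], [0.972, -0.233, 0.0], [0.0, 0.001, -1.0]]
ft_force: [0.1, -0.4, -0.4]
width: 60.0
finger_force: 0.0
time_s: 4.1
position: [470.4, 85.8, 191.1]
tcp_rot: [[0.232, 0.973, 0.001], [0.973, -0.232, 0.0], [0.0, 0.001, -1.0]]
ft_force: [-1.1, -0.3, 5.8]
width: 15.2
finger_force: 39.9
t 4.10 pos [470.4  85.8 191.1] psi 1.336 tilt [0.0003 0.0006] w 15.2 ff 39.9 F [-1.1 -0.3  5.8]
D:sq:280 twist 12.8 now xy [0.1608 0.124 ] after-twist xy [0.1843 0.0854] tool z -0.0889 dist 203
```

```bash
python3 -m creep '{"travel":[[0,0,-0.003],[0,0,-0.012],[0,0,-0.026],[0,0,-0.042],[0,0,-0.058],[0,0,-0.074],[0,0,-0.088],[0,0,-0.097],[0,0,-0.1],[0,0,-0.1]],"twist":[0,0,0,0,0,0,0,0,0,0]}'
python3 -m creep '{"travel":[[0.005,0.004,0],[0.02,0.015,0],[0.04,0.031,0],[0.063,0.048,0],[0.086,0.066,0],[0.109,0.084,0],[0.132,0.101,0],[0.149,0.115,0],[0.159,0.122,0],[0.161,0.124,0]],"twist":[1,2,4,6,8,10,11,12,12.8,12.8]}'
python3 to.py D:sq:252
python3 - <<'E'
from rig import *
import cv2,numpy as np
c=capture('scene');cv2.imwrite('pics/s1.png',cv2.resize(c['img'][60:320,240:560,::-1],None,fx=2,fy=2))
c=capture('top');np.savez('t1.npz',**c);
E
```

```text
time_s: 4.93
position: [470.3, 85.8, 291.3]
tcp_rot: [[0.232, 0.973, 0.001], [0.973, -0.232, 0.0], [0.0, 0.001, -1.0]]
ft_force: [1.0, -0.1, -1.5]
width: 15.0
finger_force: 39.1
time_s: 5.77
position: [629.2, 214.7, 288.8]
tcp_rot: [[0.442, 0.897, -0.002], [0.897, -0.442, -0.0], [-0.001, -0.002, -1.0]]
ft_force: [0.5, 0.2, -0.7]
width: 15.1
finger_force: 39.1
t 5.77 pos [629.2 214.7 288.8] psi 1.113 tilt [-0.001  -0.0017] w 15.1 ff 39.1 F [ 0.5  0.2 -0.7]
D:sq:252 twist -0.0 now xy [-0.0016 -0.0001] after-twist xy [-0.0016 -0.0001] tool z 0.0368 dist 2
```

View pics/s1.png

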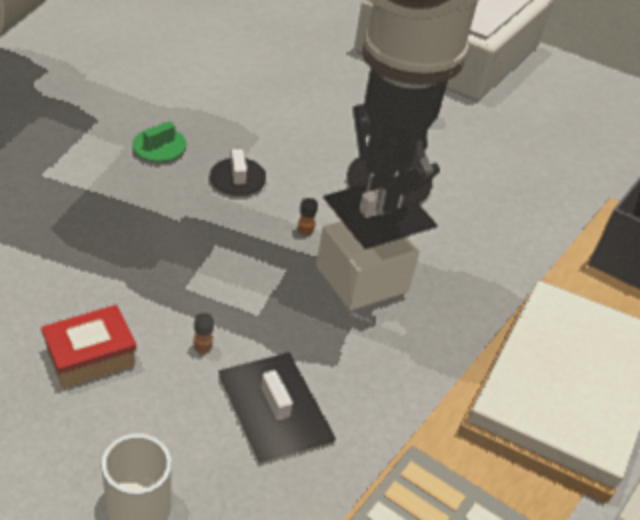

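The square lid hangs level over its dish, crop (380,215) above (367,262). Lowering it.

```bash
python3 -m creep '{"travel":[[-0.001,0,0.004],[-0.001,0,0.012],[-0.001,0,0.02],[-0.001,0,0.027],[-0.001,0,0.032],[-0.001,0,0.035],[-0.001,0,0.037],[-0.001,0,0.039],[-0.001,0,0.04],[-0.001,0,0.04]],"twist":[0,0,0,0,0,0,0,0,0,0]}'
python3 -m creep '{"travel":[[0,0,0],[0,0,0]],"twist":[0,0]}'
python3 to.py D:sq:250
```

```text
time_s: 6.7
position: [627.8, 212.7, 250.7]
tcp_rot: [[0.442, 0.897, 0.0], [0.897, -0.442, 0.0], [0.0, -0.0, -1.0]]
ft_force: [-0.1, 0.2, -1.4]
width: 15.3
finger_force: 39.1
time_s: 6.87
position: [627.9, 212.7, 251.0]
tcp_rot: [[0.442, 0.897, 0.0], [0.897, -0.442, 0.0], [0.0, 0.0, -1.0]]
ft_force: [-0.2, 0.4, -0.4]
width: 15.2
finger_force: 39.1
t 6.87 pos [627.9 212.7 251. ] psi 1.113 tilt [0.0003 0.0002] w 15.2 ff 39.1 F [-0.2  0.4 -0.4]
D:sq:250 twist -0.0 now xy [0.0009 0.0001] after-twist xy [0.0009 0.0001] tool z 0.0010 dist 1
```

```bash
python3 -m creep '{"travel":[[0.001,0,0.0005],[0.001,0,0.001],[0.001,0,0.001],[0.001,0,0.001]],"twist":[0,0,0,0]}'
python3 -m creep '{"travel":[[0,0,0],[0,0,0],[0,0,0],[0,0,0],[0,0,-0.004],[0,0,-0.015],[0,0,-0.03],[0,0,-0.05],[0,0,-0.065],[0,0,-0.07]],"twist":[0,0,0,0,0,0,0,0,0,0]}' 0.06 40
python3 to.py L:sm:270 L:sm:191
```

```text
time_s: 7.2
position: [628.3, 213.7, 250.1]
tcp_rot: [[0.442, 0.897, 0.001], [0.897, -0.442, 0.0], [0.001, 0.0, -1.0]]
ft_force: [-1.8, 1.8, 4.4]
width: 15.0
finger_force: 39.7
time_s: 8.03
position: [628.5, 213.6, 323.4]
tcp_rot: [[0.442, 0.897, 0.004], [0.897, -0.442, 0.001], [0.003, 0.003, -1.0]]
ft_force: [-0.2, -0.1, 0.3]
width: 59.3
finger_force: 0.0
t 8.03 pos [628.5 213.6 323.4] psi 1.113 tilt [0.0026 0.0031] w 59.3 ff 0.0 F [-0.2 -0.1  0.3]
L:sm:270 twist -67.4 now xy [-0.0603 -0.2216] after-twist xy [ 0.1815 -0.1407] tool z 0.0534 dist 230
L:sm:191 twist -67.4 now xy [-0.0603 -0.2216] after-twist xy [ 0.1815 -0.1407] tool z 0.1324 dist 230
```

```bash
python3 -m creep '{"travel":[[-0.002,-0.008,0.002],[-0.007,-0.027,0.006],[-0.014,-0.052,0.013],[-0.022,-0.08,0.02],[-0.03,-0.11,0.027],[-0.038,-0.14,0.034],[-0.046,-0.17,0.041],[-0.053,-0.196,0.047],[-0.058,-0.214,0.05],[-0.06,-0.2215,0.051]],"twist":[-5,-12,-19,-26,-33,-40,-47,-54,-61,-67.4]}'
python3 -m creep '{"travel":[[0,0,0],[0,0,0]],"twist":[0,0]}'
python3 to.py L:sm:191
```

```text
time_s: 8.87
position: [400.7, 257.9, 268.4]
tcp_rot: [[-0.664, 0.748, -0.001], [0.748, 0.664, -0.0], [0.001, -0.001, -1.0]]
ft_force: [-0.1, -0.8, -0.1]
width: 60.0
finger_force: 0.0
time_s: 9.03
position: [403.1, 257.8, 269.2]
tcp_rot: [[-0.656, 0.755, 0.001], [0.755, 0.656, 0.0], [-0.0, 0.001, -1.0]]
ft_force: [1.0, 0.1, 0.0]
width: 60.1
finger_force: 0.0
t 9.03 pos [403.1 257.8 269.2] psi 2.286 tilt [-0.0002  0.0008] w 60.1 ff 0.0 F [1.  0.1 0. ]
L:sm:191 twist -0.2 now xy [-0.0002 -0.0002] after-twist xy [-0.0002 -0.0002] tool z 0.0782 dist 0
```

```bash
python3 -m creep '{"travel":[[0,0,0.006],[0,0,0.02],[0,0,0.036],[0,0,0.052],[0,0,0.065],[0,0,0.073],[0,0,0.077],[0,0,0.078],[0,0,0.078],[0,0,0.078]],"twist":[0,0,0,0,0,0,0,0,0,0]}'
python3 -m creep '{"travel":[[0,0,0],[0,0,0],[0,0,0],[0,0,0],[0,0,0],[0,0,0],[0,0,0],[0,0,0]],"twist":[0,0,0,0,0,0,0,0]}' 0.0 40
python3 to.py D:sm:300
python3 -m creep '{"travel":[[0,0,-0.003],[0,0,-0.012],[0,0,-0.026],[0,0,-0.043],[0,0,-0.06],[0,0,-0.077],[0,0,-0.094],[0,0,-0.106],[0,0,-0.11],[0,0,-0.11]],"twist":[0,0,0,0,0,0,0,0,0,0]}'
python3 to.py D:sm:300
```

```text
time_s: 9.87
position: [403.4, 257.8, 191.3]
tcp_rot: [[-0.658, 0.753, 0.001], [0.753, 0.658, 0.0], [-0.0, 0.001, -1.0]]
ft_force: [-0.8, -0.4, -0.1]
width: 59.8
finger_force: 0.0
time_s: 10.53
position: [403.2, 257.8, 191.2]
tcp_rot: [[-0.658, 0.753, 0.001], [0.753, 0.658, 0.0], [-0.0, 0.001, -1.0]]
ft_force: [-1.2, -0.6, 6.3]
width: 15.3
finger_force: 39.8
t 10.53 pos [403.2 257.8 191.2] psi 2.289 tilt [-0.0001  0.0008] w 15.3 ff 39.8 F [-1.2 -0.6  6.3]
D:sm:300 twist -0.0 now xy [-0.4902 -0.1212] after-twist xy [-0.4902 -0.1212] tool z -0.1088 dist 505
time_s: 11.37
position: [403.1, 257.7, 301.9]
tcp_rot: [[-0.658, 0.753, 0.002], [0.753, 0.658, 0.001], [-0.0, 0.002, -1.0]]
ft_force: [-0.1, -0.4, -1.5]
width: 14.8
finger_force: 39.0
t 11.37 pos [403.1 257.7 301.9] psi 2.289 tilt [-0.0005  0.0019] w 14.8 ff 39.0 F [-0.1 -0.4 -1.5]
D:sm:300 twist -0.0 now xy [-0.4902 -0.121 ] after-twist xy [-0.4902 -0.121 ] tool z 0.0019 dist 505
```

```bash
python3 -m creep '{"travel":[[-0.006,-0.0015,0],[-0.022,-0.0055,0],[-0.046,-0.0115,0],[-0.074,-0.0185,0],[-0.102,-0.025,0],[-0.13,-0.032,0],[-0.158,-0.039,0],[-0.186,-0.046,0],[-0.214,-0.053,0],[-0.242,-0.06,0]],"twist":[0,0,0,0,0,0,0,0,0,0]}'
python3 -m creep '{"travel":[[-0.028,-0.007,0],[-0.056,-0.014,0],[-0.084,-0.021,0],[-0.112,-0.028,0],[-0.14,-0.035,0],[-0.168,-0.042,0],[-0.196,-0.049,0],[-0.222,-0.055,0],[-0.24,-0.06,0],[-0.248,-0.061,0]],"twist":[0,0,0,0,0,0,0,0,0,0]}'
python3 -m creep '{"travel":[[0,0,0],[0,0,0]],"twist":[0,0]}'
python3 to.py D:sm:260
python3 - <<'E'
from rig import *
import cv2,numpy as np
c=capture('scene');i=c['img'][:,:,::-1];cv2.imwrite('pics/s2.png',cv2.resize(i[130:350,230:500],None,fx=2.5,fy=2.5))
E
```

```text
time_s: 12.2
position: [517.4, 34.1, 299.6]
tcp_rot: [[-0.658, 0.753, -0.002], [0.753, 0.658, 0.0], [0.001, -0.001, -1.0]]
ft_force: [0.7, 1.3, -1.7]
width: 14.8
finger_force: 39.0
time_s: 13.03
position: [634.7, -193.7, 298.9]
tcp_rot: [[-0.657, 0.754, -0.002], [0.754, 0.657, 0.0], [0.002, -0.001, -1.0]]
ft_force: [-0.8, 0.0, -1.1]
width: 14.8
finger_force: 39.0
time_s: 13.2
position: [634.2, -190.8, 299.7]
tcp_rot: [[-0.658, 0.753, -0.002], [0.753, 0.658, 0.001], [0.002, -0.001, -1.0]]
ft_force: [0.1, -0.5, -0.9]
width: 14.8
finger_force: 39.0
t 13.20 pos [ 634.2 -190.8  299.7] psi 2.289 tilt [ 0.0018 -0.0005] w 14.8 ff 39.0 F [ 0.1 -0.5 -0.9]
D:sm:260 twist -0.0 now xy [-0.0005  0.0002] after-twist xy [-0.0005  0.0002] tool z 0.0397 dist 0
```

View pics/s2.png

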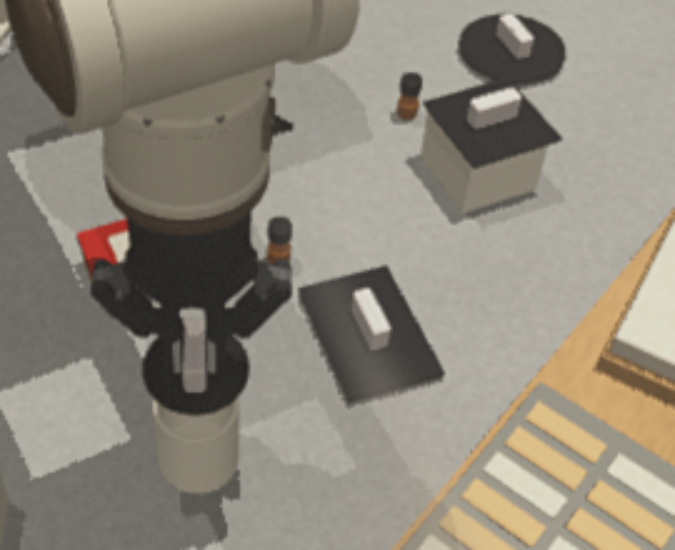

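The square lid is seated flat at crop (492,125). The small round lid at (195,370) is over its jar at (197,440), so I'll lower and release it.

```bash
python3 -m creep '{"travel":[[0,0,0.004],[0,0,0.012],[0,0,0.02],[0,0,0.027],[0,0,0.032],[0,0,0.035],[0,0,0.037],[0,0,0.0385],[0,0,0.0395],[0,0,0.0395]],"twist":[0,0,0,0,0,0,0,0,0,0]}'
python3 -m creep '{"travel":[[0,0,0.0],[0,0,0.0],[0,0,0.0005],[0,0,0.0005]],"twist":[0,0,0,0]}'
python3 to.py D:sm:260
```

```text
time_s: 14.08
position: [634.5, -190.9, 261.2]
tcp_rot: [[-0.658, 0.753, -0.0], [0.753, 0.658, 0.0], [0.0, 0.0, -1.0]]
ft_force: [-0.2, 0.3, -0.1]
width: 15.2
finger_force: 39.0
time_s: 14.42
position: [634.5, -190.9, 260.7]
tcp_rot: [[-0.658, 0.753, 0.0], [0.753, 0.658, 0.0], [-0.0, 0.0, -1.0]]
ft_force: [-1.3, 0.5, -0.7]
width: 15.2
finger_force: 39.0
t 14.42 pos [ 634.5 -190.9  260.7] psi 2.289 tilt [-0.      0.0001] w 15.2 ff 39.0 F [-1.3  0.5 -0.7]
D:sm:260 twist -0.0 now xy [-0.0002  0.    ] after-twist xy [-0.0002  0.    ] tool z 0.0007 dist 0
```

```bash
python3 -m creep '{"travel":[[0,0,0.0005],[0,0,0.001],[0,0,0.001]],"twist":[0,0,0]}'
python3 -m creep '{"travel":[[0,0,0],[0,0,0],[0,0,0],[0,0,0],[0,0,-0.004],[0,0,-0.015],[0,0,-0.03],[0,0,-0.045],[0,0,-0.055],[0,0,-0.06]],"twist":[0,0,0,0,0,0,0,0,0,0]}' 0.06 40
python3 to.py L:ob:270
```

```text
time_s: 14.67
position: [634.5, -190.9, 260.2]
tcp_rot: [[-0.658, 0.753, 0.001], [0.753, 0.658, -0.0], [-0.0, 0.0, -1.0]]
ft_force: [-1.2, -0.0, 4.2]
width: 14.9
finger_force: 39.7
time_s: 15.5
position: [634.6, -190.9, 322.1]
tcp_rot: [[-0.658, 0.753, 0.002], [0.753, 0.658, -0.001], [-0.002, 0.001, -1.0]]
ft_force: [1.0, -0.3, 0.8]
width: 59.9
finger_force: 0.0
t 15.50 pos [ 634.6 -190.9  322.1] psi 2.289 tilt [-0.0023  0.0012] w 59.9 ff 0.0 F [ 1.  -0.3  0.8]
L:ob:270 twist -17.8 now xy [0.1146 0.1397] after-twist xy [0.0664 0.168 ] tool z 0.0521 dist 181
```

```bash
python3 -m creep '{"travel":[[0.004,0.005,0.001],[0.014,0.017,0.004],[0.028,0.034,0.01],[0.044,0.054,0.018],[0.061,0.074,0.026],[0.078,0.095,0.034],[0.094,0.115,0.042],[0.106,0.129,0.048],[0.113,0.138,0.051],[0.1146,0.1397,0.051]],"twist":[-1,-3,-5,-7,-9,-11,-13,-15,-17,-17.8]}'
python3 -m creep '{"travel":[[0,0,0],[0,0,0]],"twist":[0,0]}'
python3 to.py L:ob:191
```

```text
time_s: 16.33
position: [664.1, -10.0, 267.0]
tcp_rot: [[-0.86, 0.511, -0.002], [0.511, 0.86, 0.001], [0.002, -0.0, -1.0]]
ft_force: [0.7, -0.4, -0.2]
width: 60.0
finger_force: 0.0
time_s: 16.5
position: [664.2, -13.1, 268.9]
tcp_rot: [[-0.857, 0.516, 0.0], [0.516, 0.857, -0.0], [-0.0, -0.0, -1.0]]
ft_force: [-0.1, -0.7, -0.5]
width: 59.7
finger_force: 0.0
t 16.50 pos [664.2 -13.1 268.9] psi 2.599 tilt [-0.0001 -0.0001] w 59.7 ff 0.0 F [-0.1 -0.7 -0.5]
L:ob:191 twist -0.0 now xy [0.0001 0.0004] after-twist xy [0.0001 0.0004] tool z 0.0779 dist 0
```

```bash
python3 -m creep '{"travel":[[0,0,0.006],[0,0,0.02],[0,0,0.036],[0,0,0.052],[0,0,0.065],[0,0,0.073],[0,0,0.077],[0,0,0.078],[0,0,0.078],[0,0,0.078]],"twist":[0,0,0,0,0,0,0,0,0,0]}'
python3 -m creep '{"travel":[[0,0,0],[0,0,0],[0,0,0],[0,0,0],[0,0,0],[0,0,0],[0,0,0],[0,0,0]],"twist":[0,0,0,0,0,0,0,0]}' 0.0 40
python3 to.py D:ob:300
python3 -m creep '{"travel":[[0,0,-0.003],[0,0,-0.012],[0,0,-0.026],[0,0,-0.043],[0,0,-0.06],[0,0,-0.077],[0,0,-0.094],[0,0,-0.106],[0,0,-0.11],[0,0,-0.11]],"twist":[0,0,0,0,0,0,0,0,0,0]}'
python3 to.py D:ob:300
```

```text
time_s: 17.33
position: [664.4, -12.7, 191.5]
tcp_rot: [[-0.857, 0.516, 0.001], [0.516, 0.857, -0.0], [-0.001, 0.001, -1.0]]
ft_force: [-0.4, -0.3, 0.4]
width: 60.4
finger_force: 0.0
time_s: 18.0
position: [664.3, -12.6, 191.1]
tcp_rot: [[-0.857, 0.516, 0.001], [0.516, 0.857, 0.0], [-0.0, 0.0, -1.0]]
ft_force: [-0.9, 0.7, 5.5]
width: 15.2
finger_force: 40.1
t 18.00 pos [664.3 -12.6 191.1] psi 2.600 tilt [-0.0005  0.0003] w 15.2 ff 40.1 F [-0.9  0.7  5.5]
D:ob:300 twist 18.9 now xy [-0.0993 -0.3673] after-twist xy [-0.213  -0.3154] tool z -0.1089 dist 381
time_s: 18.83
position: [664.3, -12.7, 302.2]
tcp_rot: [[-0.857, 0.516, 0.002], [0.516, 0.857, -0.0], [-0.002, 0.001, -1.0]]
ft_force: [-0.4, 0.4, -0.7]
width: 15.1
finger_force: 39.4
t 18.83 pos [664.3 -12.7 302.2] psi 2.600 tilt [-0.0018  0.0009] w 15.1 ff 39.4 F [-0.4  0.4 -0.7]
D:ob:300 twist 18.9 now xy [-0.0993 -0.3673] after-twist xy [-0.2129 -0.3153] tool z 0.0022 dist 381
```

The straight path crosses the small lid, now seated with its top at 106 mm, so I'll raise 40 mm more first.

```bash
python3 -m creep '{"travel":[[0,0,-0.01],[-0.002,-0.008,-0.025],[-0.007,-0.025,-0.036],[-0.014,-0.05,-0.04],[-0.021,-0.077,-0.04],[-0.028,-0.104,-0.04],[-0.035,-0.13,-0.04],[-0.042,-0.157,-0.04],[-0.05,-0.184,-0.04],[-0.057,-0.21,-0.04]],"twist":[0,0,0,0,0,0,0,0,0,0]}'
python3 -m creep '{"travel":[[-0.007,-0.027,0],[-0.014,-0.053,0],[-0.021,-0.08,0],[-0.029,-0.107,0],[-0.035,-0.13,0],[-0.04,-0.147,0],[-0.0423,-0.1573,0],[-0.0423,-0.1573,0],[-0.0423,-0.1573,0],[-0.0423,-0.1573,0]],"twist":[1,3,6,9,12,15,17,18,18.9,18.9]}'
python3 to.py D:ob:245
python3 - <<'E'
from rig import *
import cv2,numpy as np
c=capture('scene');i=c['img'][:,:,::-1];cv2.imwrite('pics/s3.png',cv2.resize(i[180:400,130:400],None,fx=2.5,fy=2.5))
E
```

```text
time_s: 19.67
position: [604.2, -223.3, 340.3]
tcp_rot: [[-0.857, 0.516, -0.001], [0.516, 0.857, 0.001], [0.001, -0.0, -1.0]]
ft_force: [-0.2, -0.4, -0.0]
width: 15.2
finger_force: 39.4
time_s: 20.5
position: [560.2, -377.7, 340.5]
tcp_rot: [[-0.644, 0.765, -0.0], [0.765, 0.644, 0.001], [0.001, 0.0, -1.0]]
ft_force: [-0.3, -0.7, -0.8]
width: 15.0
finger_force: 39.4
t 20.50 pos [ 560.2 -377.7  340.5] psi 2.270 tilt [0.0007 0.0002] w 15.0 ff 39.4 F [-0.3 -0.7 -0.8]
D:ob:245 twist 0.0 now xy [-0.0005 -0.0007] after-twist xy [-0.0005 -0.0007] tool z 0.0955 dist 1
```

View pics/s3.png

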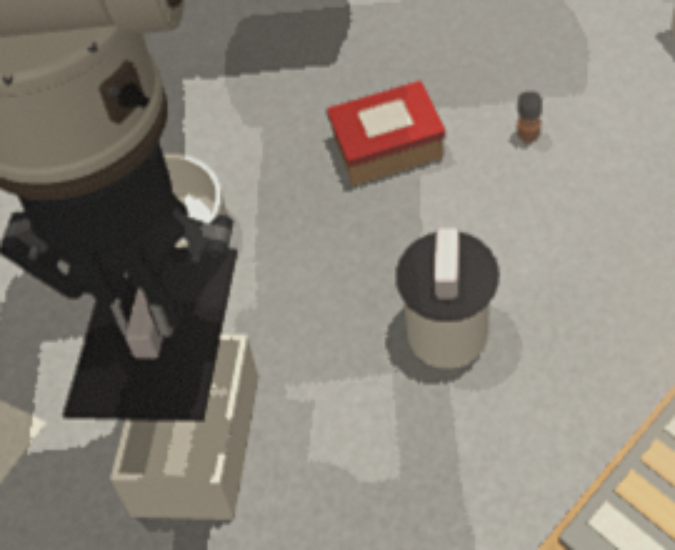

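The small lid is seated at crop (447,275). The oblong lid is aligned above its dish, so I'll lower it.

```bash
python3 -m creep '{"travel":[[0,0,0.005],[0,0,0.018],[0,0,0.034],[0,0,0.05],[0,0,0.065],[0,0,0.077],[0,0,0.085],[0,0,0.09],[0,0,0.093],[0,0,0.094]],"twist":[0,0,0,0,0,0,0,0,0,0]}'
python3 -m creep '{"travel":[[0,0,0.0],[0,0,0.0],[0,0,0.0],[0,0,0.0]],"twist":[0,0,0,0]}'
python3 to.py D:ob:245.1
```

```text
time_s: 21.38
position: [560.0, -378.5, 246.5]
tcp_rot: [[-0.644, 0.765, 0.0], [0.765, 0.644, 0.0], [0.0, 0.0, -1.0]]
ft_force: [-0.4, 0.2, -0.3]
width: 14.8
finger_force: 39.4
time_s: 21.72
position: [559.9, -378.6, 247.1]
tcp_rot: [[-0.644, 0.765, 0.001], [0.765, 0.644, -0.0], [-0.001, 0.0, -1.0]]
ft_force: [0.2, 0.8, -0.1]
width: 14.9
finger_force: 39.4
t 21.72 pos [ 559.9 -378.6  247.1] psi 2.270 tilt [-0.0006  0.0002] w 14.9 ff 39.4 F [ 0.2  0.8 -0.1]
D:ob:245.1 twist -0.0 now xy [-0.      0.0001] after-twist xy [-0.      0.0001] tool z 0.0020 dist 0
```

```bash
python3 -m creep '{"travel":[[0,0,0.001],[0,0,0.0015],[0,0,0.002],[0,0,0.002]],"twist":[0,0,0,0]}'
python3 -m creep '{"travel":[[0,0,0],[0,0,0],[0,0,0],[0,0,0],[0,0,-0.004],[0,0,-0.015],[0,0,-0.03],[0,0,-0.05],[0,0,-0.065],[0,0,-0.07]],"twist":[0,0,0,0,0,0,0,0,0,0]}' 0.06 40
python3 to.py L:lg:270
```

```text
time_s: 22.05
position: [559.9, -378.6, 245.1]
tcp_rot: [[-0.644, 0.765, 0.0], [0.765, 0.644, -0.0], [-0.0, 0.0, -1.0]]
ft_force: [-2.4, 1.0, 4.6]
width: 15.3
finger_force: 40.0
time_s: 22.88
position: [560.1, -378.7, 318.5]
tcp_rot: [[-0.644, 0.765, 0.003], [0.765, 0.644, -0.003], [-0.004, 0.001, -1.0]]
ft_force: [0.8, 0.6, 0.7]
width: 60.0
finger_force: 0.0
t 22.88 pos [ 560.1 -378.7  318.5] psi 2.270 tilt [-0.004   0.0007] w 60.0 ff 0.0 F [0.8 0.6 0.7]
L:lg:270 twist -25.8 now xy [0.5866 0.4898] after-twist xy [0.3152 0.6962] tool z 0.0485 dist 764
```

```bash
python3 -m creep '{"travel":[[0.004,0.003,0],[0.017,0.014,0],[0.036,0.03,0],[0.058,0.048,0],[0.081,0.068,0],[0.104,0.087,0],[0.127,0.106,0],[0.15,0.125,0],[0.173,0.144,0],[0.196,0.163,0]],"twist":[0,0,0,0,0,0,0,0,0,0]}'
python3 -m creep '{"travel":[[0.023,0.0192,0],[0.046,0.0384,0],[0.069,0.0576,0],[0.092,0.0768,0],[0.115,0.096,0],[0.138,0.1152,0],[0.161,0.1344,0],[0.184,0.1536,0],[0.207,0.1728,0],[0.23,0.192,0]],"twist":[0,0,0,0,0,0,0,0,0,0]}'
python3 -m creep '{"travel":[[0.023,0.0192,0.002],[0.046,0.0384,0.008],[0.069,0.0576,0.015],[0.092,0.0768,0.023],[0.115,0.096,0.031],[0.136,0.113,0.038],[0.15,0.126,0.043],[0.159,0.133,0.046],[0.1606,0.1348,0.046],[0.1606,0.1348,0.046]],"twist":[-2,-5,-8,-11,-14,-17,-20,-23,-25.8,-25.8]}'
python3 to.py L:lg:191
```

```text
time_s: 23.72
position: [557.9, -121.9, 313.8]
tcp_rot: [[-0.644, 0.765, -0.001], [0.765, 0.644, 0.001], [0.001, -0.001, -1.0]]
ft_force: [1.1, -1.0, -0.4]
width: 60.0
finger_force: 0.0
time_s: 24.55
position: [556.7, 177.6, 313.9]
tcp_rot: [[-0.644, 0.765, -0.001], [0.765, 0.644, -0.0], [0.001, -0.001, -1.0]]
ft_force: [0.5, -0.6, -0.0]
width: 59.8
finger_force: 0.0
time_s: 25.38
position: [556.5, 386.6, 267.2]
tcp_rot: [[-0.914, 0.405, -0.002], [0.405, 0.914, -0.001], [0.001, -0.001, -1.0]]
ft_force: [-0.5, -0.1, 0.4]
width: 60.2
finger_force: 0.0
t 25.38 pos [556.5 386.6 267.2] psi 2.724 tilt [ 0.0014 -0.0015] w 60.2 ff 0.0 F [-0.5 -0.1  0.4]
L:lg:191 twist 0.2 now xy [-0.0013 -0.0007] after-twist xy [-0.0013 -0.0007] tool z 0.0762 dist 1
```

```bash
python3 -m creep '{"travel":[[0,0,0.006],[0,0,0.02],[0,0,0.036],[0,0,0.052],[0,0,0.065],[0,0,0.073],[0,0,0.077],[0,0,0.077],[0,0,0.077],[0,0,0.077]],"twist":[0,0,0,0,0,0,0,0,0,0]}'
python3 to.py L:lg:191
```

```text
time_s: 26.22
position: [557.5, 385.7, 192.7]
tcp_rot: [[-0.912, 0.409, 0.001], [0.409, 0.912, 0.001], [-0.001, 0.001, -1.0]]
ft_force: [0.5, -0.6, -0.2]
width: 59.9
finger_force: 0.0
t 26.22 pos [557.5 385.7 192.7] psi 2.720 tilt [-0.0007  0.0011] w 59.9 ff 0.0 F [ 0.5 -0.6 -0.2]
L:lg:191 twist -0.0 now xy [-0.     -0.0002] after-twist xy [-0.     -0.0002] tool z 0.0017 dist 0
```

```bash
python3 -m creep '{"travel":[[0,0,0.001],[0,0,0.001],[0,0,0.001],[0,0,0.001],[0,0,0.001],[0,0,0.001],[0,0,0.001],[0,0,0.001],[0,0,0.001]],"twist":[0,0,0,0,0,0,0,0,0]}' 0.0 40
python3 -m creep '{"travel":[[0,0,-0.003],[0,0,-0.012],[0,0,-0.026],[0,0,-0.044],[0,0,-0.064],[0,0,-0.084],[0,0,-0.104],[0,0,-0.12],[0,0,-0.128],[0,0,-0.13]],"twist":[0,0,0,0,0,0,0,0,0,0]}'
python3 to.py D:lg:300
```

```text
time_s: 26.97
position: [557.3, 385.7, 191.2]
tcp_rot: [[-0.913, 0.409, 0.0], [0.409, 0.913, 0.0], [-0.0, 0.001, -1.0]]
ft_force: [-0.6, -0.5, 5.3]
width: 15.2
finger_force: 41.6
time_s: 27.8
position: [557.3, 385.7, 323.4]
tcp_rot: [[-0.913, 0.409, 0.003], [0.409, 0.913, 0.002], [-0.002, 0.003, -1.0]]
ft_force: [0.4, 0.5, 0.3]
width: 15.0
finger_force: 40.8
t 27.80 pos [557.3 385.7 323.4] psi 2.720 tilt [-0.0019  0.0026] w 15.0 ff 40.8 F [0.4 0.5 0.3]
D:lg:300 twist -0.0 now xy [-0.13  -0.671] after-twist xy [-0.13  -0.671] tool z 0.0234 dist 683
```

```bash
python3 -m creep '{"travel":[[-0.001,-0.005,0],[-0.003,-0.017,0],[-0.007,-0.036,0],[-0.011,-0.06,0],[-0.016,-0.084,0],[-0.021,-0.108,0],[-0.026,-0.132,0],[-0.03,-0.156,0],[-0.035,-0.18,0],[-0.04,-0.206,0]],"twist":[0,0,0,0,0,0,0,0,0,0]}'
python3 -m creep '{"travel":[[-0.005,-0.027,0],[-0.01,-0.054,0],[-0.016,-0.081,0],[-0.021,-0.108,0],[-0.026,-0.135,0],[-0.031,-0.162,0],[-0.036,-0.188,0],[-0.042,-0.214,0],[-0.047,-0.241,0],[-0.052,-0.268,0]],"twist":[0,0,0,0,0,0,0,0,0,0]}'
python3 -m creep '{"travel":[[-0.005,-0.027,0],[-0.01,-0.054,0],[-0.016,-0.081,0],[-0.021,-0.108,0],[-0.026,-0.135,0],[-0.031,-0.16,0],[-0.035,-0.18,0],[-0.037,-0.192,0],[-0.038,-0.197,0],[-0.038,-0.197,0]],"twist":[0,0,0,0,0,0,0,0,0,0]}'
python3 -m creep '{"travel":[[0,0,0],[0,0,0]],"twist":[0,0]}'
python3 to.py D:lg:235.2
python3 - <<'E'
from rig import *
import cv2,numpy as np
c=capture('scene');i=c['img'][:,:,::-1];cv2.imwrite('pics/s4.png',cv2.resize(i[170:400,100:370],None,fx=2.5,fy=2.5))
E
```

```text
time_s: 28.63
position: [508.7, 180.0, 319.5]
tcp_rot: [[-0.913, 0.409, -0.002], [0.409, 0.913, -0.0], [0.002, -0.001, -1.0]]
ft_force: [0.3, -0.9, -0.3]
width: 15.4
finger_force: 40.7
time_s: 29.47
position: [446.3, -85.7, 319.7]
tcp_rot: [[-0.913, 0.409, -0.002], [0.409, 0.913, 0.001], [0.002, -0.0, -1.0]]
ft_force: [1.7, -0.8, 0.2]
width: 15.3
finger_force: 40.7
time_s: 30.3
position: [401.1, -280.2, 320.0]
tcp_rot: [[-0.912, 0.41, -0.001], [0.41, 0.912, 0.001], [0.001, 0.0, -1.0]]
ft_force: [0.7, 0.9, -0.2]
width: 14.9
finger_force: 40.7
time_s: 30.47
position: [401.7, -278.9, 320.6]
tcp_rot: [[-0.913, 0.408, -0.0], [0.408, 0.913, 0.0], [0.0, 0.0, -1.0]]
ft_force: [0.4, -0.3, -0.3]
width: 15.1
finger_force: 40.7
t 30.47 pos [ 401.7 -278.9  320.6] psi 2.721 tilt [0.0003 0.0004] w 15.1 ff 40.7 F [ 0.4 -0.3 -0.3]
D:lg:235.2 twist -0.0 now xy [-0.0003 -0.0008] after-twist xy [-0.0003 -0.0008] tool z 0.0854 dist 1
```

View pics/s4.png

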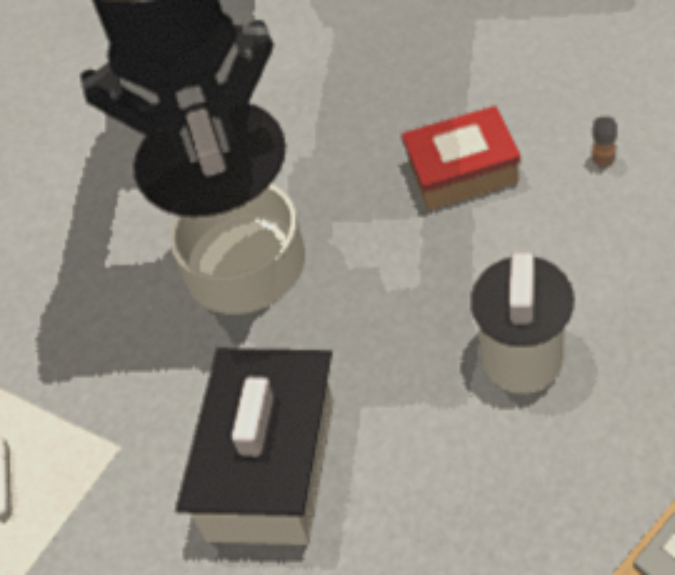

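The oblong lid is seated at crop (260,430), and the large lid at (210,160) is over its dish. Lowering it.

```bash
python3 -m creep '{"travel":[[0,-0.001,0.005],[0,-0.001,0.018],[0,-0.001,0.034],[0,-0.001,0.048],[0,-0.001,0.06],[0,-0.001,0.07],[0,-0.001,0.077],[0,-0.001,0.081],[0,-0.001,0.083],[0,-0.001,0.084]],"twist":[0,0,0,0,0,0,0,0,0,0]}'
python3 -m creep '{"travel":[[0,0,0.0],[0,0,0.0],[0,0,0.0],[0,0,0.0]],"twist":[0,0,0,0]}'
python3 to.py D:lg:235.2
```

```text
time_s: 31.35
position: [401.1, -280.8, 236.8]
tcp_rot: [[-0.913, 0.409, 0.0], [0.409, 0.913, -0.0], [-0.0, -0.0, -1.0]]
ft_force: [0.2, -1.0, -0.6]
width: 15.2
finger_force: 40.7
time_s: 31.68
position: [401.1, -280.8, 237.0]
tcp_rot: [[-0.913, 0.409, 0.0], [0.409, 0.913, -0.0], [-0.0, -0.0, -1.0]]
ft_force: [0.5, 0.8, -0.3]
width: 15.1
finger_force: 40.7
t 31.68 pos [ 401.1 -280.8  237. ] psi 2.720 tilt [-0.0004 -0.0001] w 15.1 ff 40.7 F [ 0.5  0.8 -0.3]
D:lg:235.2 twist -0.0 now xy [-0.0001  0.0011] after-twist xy [-0.0001  0.0011] tool z 0.0018 dist 1
```

```bash
python3 -m creep '{"travel":[[0,0.001,0.001],[0,0.001,0.0015],[0,0.001,0.002],[0,0.001,0.002]],"twist":[0,0,0,0]}'
python3 -m creep '{"travel":[[0,0,0],[0,0,0],[0,0,0],[0,0,0],[0,0,-0.004],[0,0,-0.015],[0,0,-0.035],[0,0,-0.06],[0,0,-0.085],[0,0,-0.1]],"twist":[0,0,0,0,0,0,0,0,0,0]}' 0.06 40
python3 -m creep '{"travel":[[0,-0.005,-0.005],[0,-0.02,-0.02],[0,-0.045,-0.04],[0,-0.075,-0.055],[0,-0.105,-0.06],[0,-0.135,-0.06],[0,-0.165,-0.06],[0,-0.185,-0.06],[0,-0.198,-0.06],[0,-0.2,-0.06]],"twist":[0,0,0,0,0,0,0,0,0,0]}'
python3 - <<'E'
from rig import *
from fit import *
for n in('scene','top'):
    c=capture(n);np.savez(n+'9.npz',**c)
    cv2.imwrite(f'pics/{n}9.png',c['img'][:,:,::-1])
T,S=load('top9.npz'),load('scene9.npz')
D={'square':(628.4,213.4,65),'small_round':(634.6,-191,75),'oblong':(560,-378.6,60),'large_round':(401.6,-279.8,50)}
for k,(x,y,h) in D.items():
    n='lid_'+k;a,b,_,_=O[n];O[n]=(a,b,h+5,None)
    for cs in ([T,S],[S]):
        J,f=fit(n,cs,(x,y),None if len(cs)>1 else h+5);print(n,J.round(2),'d',(J[:2]-[x,y]).round(1),'f %.0f'%f,'want z',h+5)
E
```

```text
time_s: 32.02
position: [401.5, -279.8, 235.1]
tcp_rot: [[-0.913, 0.409, 0.0], [0.409, 0.913, 0.0], [-0.0, 0.0, -1.0]]
ft_force: [-3.8, 4.1, 8.5]
width: 14.9
finger_force: 41.9
time_s: 32.85
position: [401.5, -279.9, 338.3]
tcp_rot: [[-0.913, 0.409, 0.002], [0.409, 0.913, -0.002], [-0.003, -0.001, -1.0]]
ft_force: [-0.0, -0.4, 0.9]
width: 60.3
finger_force: 0.0
time_s: 33.68
position: [318.6, -464.0, 394.1]
tcp_rot: [[-0.912, 0.411, -0.001], [0.411, 0.912, 0.001], [0.001, 0.0, -1.0]]
ft_force: [0.9, -0.6, 1.0]
width: 60.2
finger_force: 0.0
lid_square [629.35 214.71   1.1   67.81] d [0.9 1.3] f -181 want z 70
lid_square [630.34 212.25   1.08] d [ 1.9 -1.1] f -96 want z 70
lid_small_round [ 634.44 -189.08    2.33   77.14] d [-0.2  1.9] f -174 want z 80
lid_small_round [ 634.95 -191.13    2.24] d [ 0.3 -0.1] f -91 want z 80
lid_oblong [ 560.56 -377.56    2.28   62.22] d [0.6 1. ] f -188 want z 65
lid_oblong [ 562.54 -377.27    2.28] d [2.5 1.3] f -102 want z 65
lid_large_round [ 401.53 -278.92    2.67   53.77] d [-0.1  0.9] f -195 want z 55
lid_large_round [ 402.33 -279.84    2.62] d [ 0.7 -0. ] f -101 want z 55
```

View pics/scene9.png

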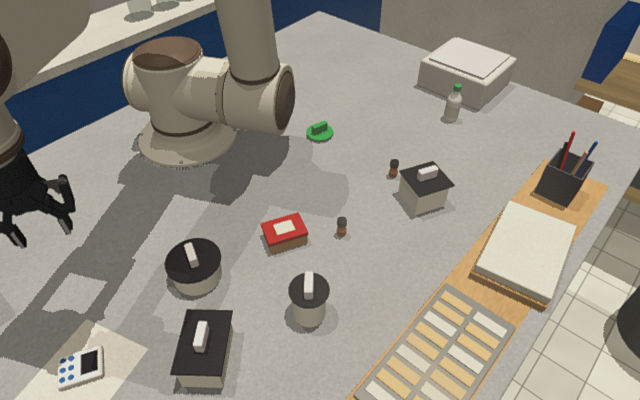

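All four lids sit flat on their dishes, at (193,258), (203,340), (309,292) and (427,178), within about 3 mm of centre. The plate heights read about 2–3 mm low, much as they did on the bench. Handing the job in.

```bash
python3 -m creep '{"travel":[[0,0,0],[0,0,0],[0,0,0]],"twist":[0,0,0]}' >/dev/null; python3 -c "from rig import *;print(close_job())"
```

```text
the job is handed in; nothing more can be done
None
```

All four black lids are seated flat on their matching dishes within about 3 mm of centre by camera measurement, the gripper is clear, and the job was handed in at about 34 s; the hand-in returned no verdict.

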